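# Pack out a plaster mould in its casting frame and hold the wedge tight

### The arm

A 6-joint arm with a two-finger parallel gripper is mounted at the origin on the work surface. World frame = base frame: x ahead of the robot, y to its left, z up, the work surface at z = 0. Lengths are in mm, angles in rad, forces in N, time in s.
With the tool pointing down it reaches from about 350 to 775 mm from the base axis. Payload 7.3 kg.
Tool frame: the origin (TCP) lies at the very end of the fingers, on their centre line; the grasp point (between the pads) lies 19 mm behind it; z points along the fingers, y is the line along which they close (so a half turn about z gives the same grasp; the last joint's range is limited). The gripper opens to 92 mm and grips with 3 to 60 N. Pads are 19 mm wide; open, the fingers measure 130 mm over their backs; the gripper's body (75 mm by 190 mm) begins 47 mm behind the grasp point.
Start: joints at [-1.356, 0.342, 1.524, -0, 1.275, -0.146], TCP at [185.36, -491.209, 226.741] pointing down, gripper open.
Joint ranges: [-2.53, 2.53], [-0.77, 2.02], [0.04, 2.7], [-1, 4.14], [0.28, 2.66], [-3.11, 3.11]. Speed limits (rad/s): [2.57, 2.57, 3.14, 3.14, 3.14, 3.14].

### API

Orientations are given as [roll, pitch, yaw] about the fixed x, y, z axes, in that order (R = Rz(yaw) Ry(pitch) Rx(roll)).
In Python, from cell import bot, viewer, ticket gives the robot as it stands.
- The arm moves only by the tool servo_tool, never from a script. Its argument "moves" is a list of rows, each an object of numbers: "jaw": the opening, from -1 (shut) to 1 (fully open); "dx", "dy", "dz": the shift along the tool's x, y, z in units of 0.12 m (1.0 is 0.12 m); "twist": the turn about the tool's z in units of 90 degrees (1.0 is 90 degrees). A call has 1 to 5 rows; each row is the pose to reach, as a shift and turn from the pose commanded when the call began, along the tool's axes at that moment; what a row does not reach only later rows make up. A row lasts 1/12 s, in which the tool goes at most 41.7 mm and 7.16 degrees, less where a joint would pass 70% of its speed; a pose out of reach is approached as far as the arm can. A call with a number of a shift or a turn outside -1 to 1 is refused whole. A call with a gripper value outside its range is refused whole. The fingers move at their own pace and stop on an object; "force" is the grip in N (left out, the last holds). Time passes only in rows, so rows that repeat a pose let the fingers close. It gives the time, the measured TCP pose, the force, the opening and the grip force at its end, in the units of the state.
- bot.observe(): the state, without advancing time (a new reading comes with each control period).
- viewer.snapshot(name): name is "scene" or "top"; returns a dict with "color" (400x640x3 uint8, red, green, blue), "mtx" (3x3 intrinsics, pixels), "pose" (4x4, takes a point from camera to world coordinates). Camera axes: x right, y up, looking along -z (the intrinsics and any distortion apply to the point x, -y, -z); pixel columns grow to the right and rows downward; lengths in mm; the calibration is good to about 2 mm. A picture is of the moment at which its call begins. There is no depth.
- ticket.close_job(): hands the job in; it is judged then, once.
The state is a dict: "time_s": time; "qpos": joint angles; "dq": joint speeds; "tau": joint torques, N m; "ee_pos": TCP position; "ee_rot": TCP orientation; "wrist_force": force on the tool from outside, world axes, zero at the start; "ft_torque": the same for the moment, N m; "finger_gap": finger opening in mm; "finger_force": force on a finger pad.
Only numpy, scipy, OpenCV 4.12 (cv2) and the standard library are available. Lean on these libraries where they do the work, as an engineer would, in place of code of your own. Each camera call takes 0.05 s, during which the arm holds its last target. There are 200 camera calls.

### The job

Open the case's lid all the way back until it rests on its stop, then stand spacers from the case upright and about centred on the frame's board in the gap between the blue stop and the sliding mould half, as many as the gap takes while leaving room for the yellow wedge. Push the wedge down tip first between spacers and mould, flat face to the spacers and slope to the mould, until the sliding half has closed fully on the fixed half and the stack is tight between mould and stop, and finish still holding the wedge, without letting go of it. Press firmly but do not crush the plaster, leave a spacer that is not needed in the case, and leave the pots, jars and tools around alone.

Things in the scene. Friction and masses are not known exactly. Their poses are not given: they have to be found in the camera images.
- lid (a joint): hinge of the case's lid, rad: 0 shut, 1.9 open on its stop, leaning back past upright. The lid falls shut when let go below about 1.5 and falls open above. It weighs 150 g, no latch. Open, its edge stands 220 mm above the table.
- lid_handle (a point): centre of the head of the black round knob on the lid (head 28 mm across, 16 mm high, its centre 35 mm above the lid's top on a 12 mm neck), 30 mm from the lid's front edge. Moves with the lid
- lid_hinge (a point): middle of the lid's hinge line, on the rim at the far side of the case from the robot, 115 mm above the table; its y axis lies along the hinge. Shut, the knob's centre is 80 mm nearer the robot than the hinge and 43 mm higher. Lid 110 x 150 x 8 mm, brown open-topped case under it
- case_in (a point): centre of the case's inner floor, 5 mm above the table; inside 100 mm (x) by 140 mm (y), walls 5 mm thick, rim 115 mm above the table. Fixed. Two slots across the floor, 56 mm apart, hold the spacers upright by the lowest 30 mm with 2 mm of play in thickness and 4 mm in width
- spacer_a_mid (a point): orange spacer: upright flat plate, 70 mm wide (x), 10 mm thick (y), 70 mm tall (z), with a grip tab on top 20 mm wide, 10 mm thick and 28 mm tall (98 mm in all). The point is half-way up (49 mm above its foot) in the middle of the width and thickness. Its tab's middle is 23 mm off in -x and 35 mm up from the point. 50 g
- spacer_b_mid (a point): green spacer, same plate, but its tab's middle is 23 mm off in +x and 35 mm up from the point; so the tabs of the two do not meet when they stand face to face
- frame: casting frame, fixed: origin under the centre of its base board (120 mm in x, 200 mm in y, 10 mm thick; the board's top, on which spacers stand, is 10 mm above the table). From +y to -y on it: end wall, fixed plaster mould half, sliding plaster half, the gap, blue stop. All axes of stop and mould are those of the frame
- half_face (a point): top edge, mid-width, of the sliding mould half's face that looks to the gap (to -y): 90 mm wide, 70 mm tall, so 80 mm above the table. The half is 44 mm thick and moves with joint half
- half (a joint): opening of the seam between the mould halves, m: 0 shut, 0.004 at the start, pushed open towards the stop (-y) by a spring of 3 N (open) to 4 N (shut); beyond 0 it is rigid
- stop: blue stop, fixed to the board; origin at the foot of its face that looks to the gap (to +y), on the board's top, mid-width. Face 90 mm wide and 70 mm tall, plate 18 mm thick with two ribs behind. The distance from this face to half_face, across the gap, is 19 to 37 mm with the seam open and 4 mm more with it shut; the wedge fills what the spacers leave if that is 11 to 22 mm with the seam shut: one spacer or two are needed
- wedge_mid (a point): yellow wedge with a light wood grip on top, 125 mm tall, stands tip down. The point is half-way up (62.5 mm above the tip), in the middle of the grip's width and thickness. Flat face 10 mm to -y of it. The lowest 76 mm are the wedge, 60 mm wide (x): 4 mm thick at the tip, growing 0.28 mm per mm of height to 25 mm, the slope on the +y side. Above it, up to the top, the grip: 40 mm wide (x), 20 mm thick (y), 49 mm tall. 120 g, friction about 0.6
- wedge: the same yellow wedge, origin at the foot of it, 62.5 mm below the point wedge_mid
- stand: dark wooden stand, fixed, 80 x 30 x 48 mm, in whose pocket (40 mm deep, floor 8 mm above the table) the wedge stands loosely; draw it straight up. Origin under its centre
- vase: white bud vase, 64 mm across, 85 mm tall, origin at its foot; leave alone
- cup: terracotta mug, 76 mm across, 75 mm tall, origin at its foot; leave alone
- jar: clear glaze jar with yellow cap, 48 mm across, 75 mm tall, origin at its foot; leave alone
- jar2: blue glaze jar with yellow cap, 48 mm across, 75 mm tall, origin at its foot; leave alone
- rib: flat wooden potter's rib, 40 x 110 x 8 mm, lying flat; leave alone
- bowl: blue bowl, 120 mm across, 50 mm tall, origin at its foot; leave alone

How it is judged (in metres and radians):
On the way, in this order (a step that is already met when the one before it is completed fails the run):
1. the lid is open and rests on its stop (value of joint lid above 1.8 rad), for 0.2 s.
2. a spacer stands upright on the board in the gap (((x of spacer_a_mid in the frame of frame between -0.025 and 0.025 m and y of spacer_a_mid in the frame of frame between -0.045 and 0.002 m and z of spacer_a_mid in the frame of frame between 0.04 and 0.064 m and angle between spacer_a_mid's own z axis and vertical below 0.15 rad) or (x of spacer_b_mid in the frame of frame between -0.025 and 0.025 m and y of spacer_b_mid in the frame of frame between -0.045 and 0.002 m and z of spacer_b_mid in the frame of frame between 0.04 and 0.064 m and angle between spacer_b_mid's own z axis and vertical below 0.15 rad))), for 0.2 s.
At the end, for the whole second after the job is handed in: Lid over 1.8 rad; seam under 1.5 mm; each spacer on the board in the gap (5 mm, 0.15 rad, 25 mm off mid-width) or in the case, at least one in the gap; wedge still, likewise upright, tip over 11 mm into the gap, over 2 N on the mould, stop loaded over 2 N, fingers over 3 N on the wedge (value of joint lid above 1.8 rad and value of joint half below 0.0015 m and ((x of spacer_a_mid in the frame of frame between -0.025 and 0.025 m and y of spacer_a_mid in the frame of frame between -0.045 and 0.002 m and z of spacer_a_mid in the frame of frame between 0.04 and 0.064 m and angle between spacer_a_mid's own z axis and vertical below 0.15 rad) or (x of spacer_b_mid in the frame of frame between -0.025 and 0.025 m and y of spacer_b_mid in the frame of frame between -0.045 and 0.002 m and z of spacer_b_mid in the frame of frame between 0.04 and 0.064 m and angle between spacer_b_mid's own z axis and vertical below 0.15 rad)) and ((x of spacer_a_mid in the frame of frame between -0.025 and 0.025 m and y of spacer_a_mid in the frame of frame between -0.045 and 0.002 m and z of spacer_a_mid in the frame of frame between 0.04 and 0.064 m and angle between spacer_a_mid's own z axis and vertical below 0.15 rad) or (x of spacer_a_mid in the frame of case_in between -0.05 and 0.05 m and y of spacer_a_mid in the frame of case_in between -0.07 and 0.07 m and z of spacer_a_mid in the frame of case_in below 0.065 m)) and ((x of spacer_b_mid in the frame of frame between -0.025 and 0.025 m and y of spacer_b_mid in the frame of frame between -0.045 and 0.002 m and z of spacer_b_mid in the frame of frame between 0.04 and 0.064 m and angle between spacer_b_mid's own z axis and vertical below 0.15 rad) or (x of spacer_b_mid in the frame of case_in between -0.05 and 0.05 m and y of spacer_b_mid in the frame of case_in between -0.07 and 0.07 m and z of spacer_b_mid in the frame of case_in below 0.065 m)) and x of wedge_mid in the frame of frame between -0.025 and 0.025 m and y of wedge_mid in the frame of frame between -0.035 and 0.015 m and z of wedge_mid in the frame of frame between 0.06 and 0.131 m and angle between wedge_mid's own z axis and vertical below 0.15 rad and contact force between half and wedge above 2 N and contact force between stop and anything else above 2 N and contact force between the fingers and wedge above 3 N and linear speed of wedge below 0.02 m/s); the arm keeps its last pose, push and grip.
It fails at once if a pot, jar, rib or bowl was pushed more than 30 mm (distance of any of vase, cup, jar, jar2, rib, bowl from where it was at the start of the episode above 0.03 m).
It fails at once if the plaster was crushed: wedge on the sliding half with over 80 N (contact force between half and wedge above 80 N).
It also fails if it takes over 72 s, if anything falls off the work surface, if the arm or the gripper's body presses on something with over 40 N, if the wrist force passes 120 N, or if a joint passes its speed limit or range.

## Working session

There is one attempt and no reset: what is moved stays moved. The work goes in short steps, Python scripts to look and compute and a tool call to move; the robot and the scene stay as the last step left them, time stands still between calls to the robot, and variables do not carry over. Pictures are saved under pics/ and viewed, at most 10 in all, crops included, and the job is handed in when it is done.

Besides the shell and the picture viewer there is one more tool, called after "Emit:" by a JSON object that holds its "fn" and its "kwargs". servo_tool: Moves the arm, as the interface text tells. Its arguments: {"type":"object","properties":{"moves":{"type":"array","items":{"type":"object","properties":{"jaw":{"type":"number"},"dx":{"type":"number","minimum":-1,"maximum":1},"dy":{"type":"number","minimum":-1,"maximum":1},"dz":{"type":"number","minimum":-1,"maximum":1},"twist":{"type":"number","minimum":-1,"maximum":1}}}},"force":{"type":"number"}},"required":["moves"]}

```bash
mkdir -p pics
python3 - <<'E'
from cell import bot, viewer, ticket
import cv2, numpy as np, pickle
d={}
for n in ("scene","top"):
    s=viewer.snapshot(n); d[n]=s
    cv2.imwrite(f"pics/{n}0.png",cv2.resize(s["color"][:,:,::-1],(800,500),interpolation=cv2.INTER_CUBIC))
    print(n,np.round(s["mtx"],2).tolist(),np.round(s["pose"],3).tolist(),[k for k in s])
pickle.dump(d,open("d0.pkl","wb"))
print(bot.observe())
E
```

```text
scene [[440.49, 0.0, 316.46], [0.0, 440.49, 202.12], [0.0, 0.0, 1.0]] [[-0.229, -0.754, 0.616, 1310.947], [0.974, -0.177, 0.144, 183.666], [0.0, 0.633, 0.774, 1045.207], [0.0, 0.0, 0.0, 1.0]] ['color', 'mtx', 'pose']
top [[445.95, 0.0, 318.48], [0.0, 445.95, 203.41], [0.0, 0.0, 1.0]] [[0.016, 0.998, -0.054, 501.117], [-1.0, 0.016, -0.0, -14.61], [0.0, 0.054, 0.999, 1331.064], [0.0, 0.0, 0.0, 1.0]] ['color', 'mtx', 'pose']
{'time_s': 0.1, 'qpos': array([-1.35602695e+00,  3.42641655e-01,  1.52491331e+00,  1.07293919e-05,
        1.27543131e+00, -1.45983424e-01]), 'dq': array([ 0.0016499 , -0.00275807, -0.00179481, -0.00130703,  0.00097943,
       -0.00043249]), 'tau': array([ 1.22329271e-03, -4.32007778e+01, -2.44692814e+01,  7.18414458e-02,
        5.25553920e-02, -3.78054085e-05]), 'ee_pos': array([ 185.26636451, -490.82993777,  226.12324138]), 'ee_rot': array([-3.14021534e+00, -2.12876231e-04,  3.60749522e-01]), 'wrist_force': array([-0.48223367,  0.76260559,  0.62512036]), 'ft_torque': array([-0.04764528, -0.01238366, -0.0186957 ]), 'finger_force': 0.0, 'finger_gap': 91.86637482731334}
```

View pics/top0.png

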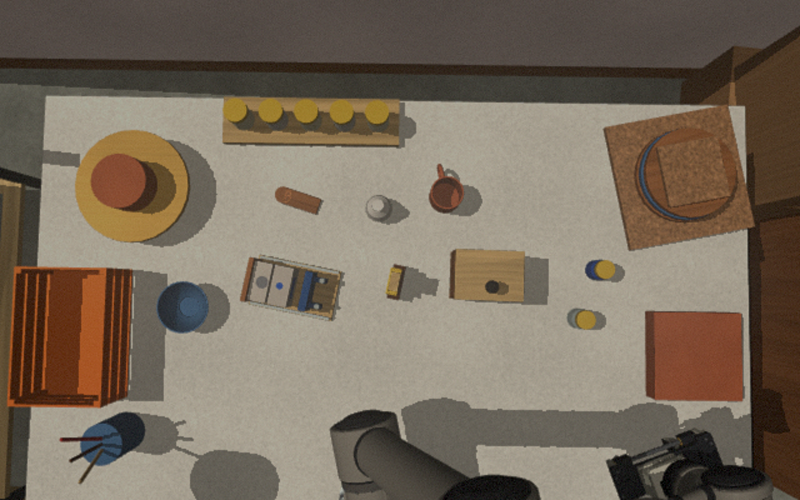

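View pics/scene0.png

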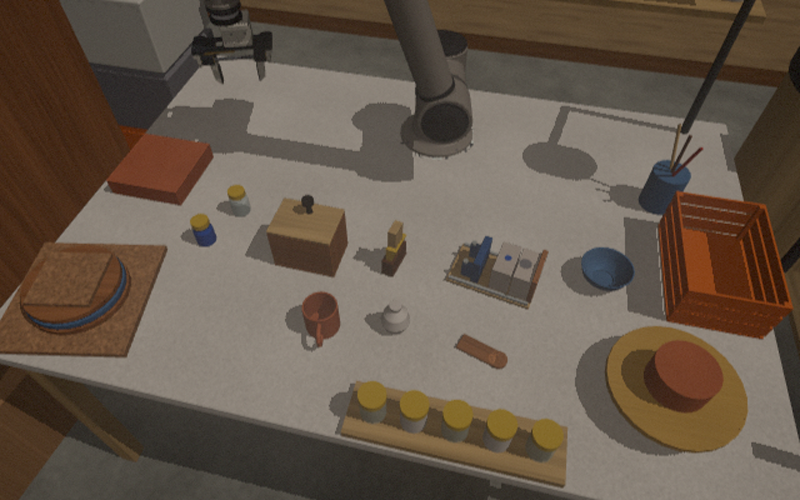

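The top view shows the frame at px (245-340, 257-320), slightly turned, with the stop towards -y. The wedge stand is at (397, 282), the case at (450-525, 250-300) and its knob at (492, 287). I'll enlarge these to measure them.

```bash
cat > h.py <<'E'
import cv2, numpy as np
def ray(s,u,v,z):
    K,P=s["mtx"],s["pose"]
    d=np.linalg.inv(K)@np.array([u,v,1.]); d=P[:3,:3]@np.array([d[0],-d[1],-d[2]])
    o=P[:3,3]; return o+d*(z-o[2])/d[2]
def proj(s,p):
    P=s["pose"]; c=P[:3,:3].T@(np.array(p,float)-P[:3,3]); c=np.array([c[0],-c[1],-c[2]])
    q=s["mtx"]@c; return q[:2]/q[2]
def crop(s,x0,y0,w,h,k):
    im=s["color"][y0:y0+h,x0:x0+w,::-1]
    im=cv2.convertScaleAbs(im,alpha=1.5)
    return cv2.resize(im,None,fx=k,fy=k,interpolation=cv2.INTER_CUBIC)
def both(d,name,a,b):  # a,b = (x0,y0,w,h,k)
    A=crop(d["top"],*a);B=crop(d["scene"],*b);W=max(A.shape[1],B.shape[1])
    f=lambda I:cv2.copyMakeBorder(I,0,0,0,W-I.shape[1],cv2.BORDER_CONSTANT)
    O=np.vstack([f(A),f(B)]);print(O.shape);cv2.imwrite(name,O)
E
python3 - <<'E'
import pickle; from h import *
d=pickle.load(open("d0.pkl","rb"))
both(d,"pics/c0.png",(185,196,240,66,3.3333),(212,150,235,100,3.3333))
E
```

```text
(553, 800, 3)
```

View pics/c0.png

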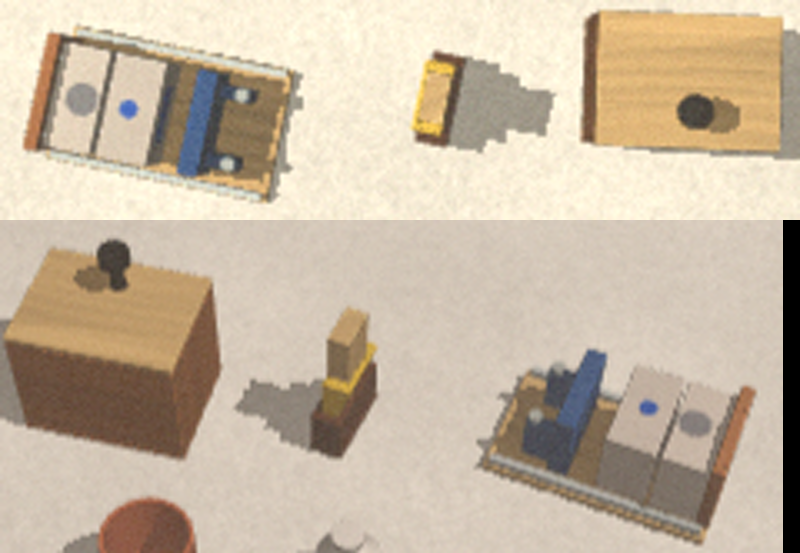

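The crop shows the frame turned about -0.2 rad, with the blue stop's gap face running from (199,70) to (178,173) in the top crop. The lid and stand are turned only a little. I'll fit box models to the image edges in both views.

```bash
cat >> h.py <<'E'
def R2(a): return np.array([[np.cos(a),-np.sin(a)],[np.sin(a),np.cos(a)]])
def box(pose,x0,x1,y0,y1,z0,z1):
    """12 edges of a box given in a frame (x,y,yaw), each with normals of adjacent faces"""
    T=lambda p:np.r_[np.array(pose[:2])+R2(pose[2])@np.array(p[:2]),p[2]]
    lim=[(x0,x1),(y0,y1),(z0,z1)]; E=[]
    for ax in range(3):
        o=[i for i in range(3) if i!=ax]
        for i in (0,1):
            for j in (0,1):
                a=np.zeros(3);b=np.zeros(3);a[ax],b[ax]=lim[ax]
                a[o[0]]=b[o[0]]=lim[o[0]][i];a[o[1]]=b[o[1]]=lim[o[1]][j]
                ns=[]
                for k,s in ((o[0],i),(o[1],j)):
                    n=np.zeros(3);n[k]=2*s-1;n[:2]=R2(pose[2])@n[:2];ns.append(n)
                E.append((T(a),T(b),ns))
    return E
def grad(s):
    g=cv2.GaussianBlur(s["color"].astype(np.float32),(0,0),0.8)
    gx=np.stack([cv2.Sobel(g[:,:,c],cv2.CV_32F,1,0) for c in range(3)]);gy=np.stack([cv2.Sobel(g[:,:,c],cv2.CV_32F,0,1) for c in range(3)])
    return gx,gy
def score(s,G,edges,off=(0,0)):
    cam=s["pose"][:3,3];t=0;n=0
    for a,b,ns in edges:
        if not any(np.dot(m,cam-a)>0 for m in ns): continue
        L=np.linspace(a,b,25)[1:-1]; p=np.array([proj(s,q) for q in L])+off
        d=p[-1]-p[0];w=np.linalg.norm(d); nn=np.array([-d[1],d[0]])/w
        mx,my=p[:,0].astype(np.float32)[None],p[:,1].astype(np.float32)[None]
        v=0
        for c in range(3):
            vx=cv2.remap(G[0][c],mx,my,cv2.INTER_LINEAR);vy=cv2.remap(G[1][c],mx,my,cv2.INTER_LINEAR)
            v=v+np.abs(vx*nn[0]+vy*nn[1])
        t+=np.minimum(v,250).mean()*w;n+=w
    return t/n
def draw(I,s,edges,x0,y0,k,col,vis=True):
    cam=s["pose"][:3,3]
    for a,b,ns in edges:
        if any(np.dot(m,cam-a)>0 for m in ns):
            q=[tuple(int(round(t)) for t in ((proj(s,p)-(x0,y0)+.5)*k)) for p in (a,b)]
            cv2.line(I,q[0],q[1],col,1,cv2.LINE_AA)
E
cat > fit.py <<'E'
import pickle; from h import *
from scipy.optimize import differential_evolution as DE
d=pickle.load(open("d0.pkl","rb"));G={n:grad(d[n]) for n in d}
def c(u,v,z): return ray(d["top"],185+u/3.3333,196+v/3.3333,z)[:2]
models={
 "lid":(lambda p:box(p,-110,0,-75,75,115,123)+box(p,-110,0,-75,75,0,115)[4:],c(690,14,123),0,[]),
 "stand":(lambda p:box(p,-40,40,-15,15,0,48)+box(p,-20,20,-10+p[3],10+p[3],84,133),c(440,100,60),0,[(-8,8)]),
 "frame":(lambda p:box(p,-60,60,-100,100,0,10)+box(p,-45,45,p[3]-18,p[3],10,80)+box(p,-45,45,p[3]+p[4],p[3]+p[4]+44,10,80),c(172,115,10),-.2,[(-50,0),(15,42)])}
res={}
for n,(f,xy,a,ex) in models.items():
    bnd=[(xy[0]-25,xy[0]+25),(xy[1]-25,xy[1]+25),(a-.12,a+.12)]+ex
    for views in (("top",),("scene",),("top","scene")):
        r=DE(lambda p:-sum(score(d[v],G[v],f(p)) for v in views),bnd,seed=1,maxiter=60,popsize=12,tol=1e-4,polish=False)
        print(n,views,np.round(r.x,3),round(-r.fun/len(views),1))
    res[n]=r.x
print("knob top",c(696,111,158), "scene",ray(d["scene"],212+113/3.3333,150+(255-220)/3.3333,158))
pickle.dump(res,open("res.pkl","wb"))
I=crop(d["top"],185,196,240,66,3.3333);J=crop(d["scene"],212,150,235,100,3.3333)
for n in res:
    e=models[n][0](res[n]);draw(I,d["top"],e,185,196,3.3333,(0,0,255));draw(J,d["scene"],e,212,150,3.3333,(0,0,255))
J=cv2.copyMakeBorder(J,0,0,0,I.shape[1]-J.shape[1],cv2.BORDER_CONSTANT)
cv2.imwrite("pics/fit.png",np.vstack([I,J]))
E
time python3 fit.py
```

```text
lid ('top',) [ 5.78902e+02 -2.13055e+02 -3.50000e-02] 225.8
lid ('scene',) [ 5.81251e+02 -2.11964e+02 -2.00000e-02] 214.2
lid ('top', 'scene') [ 5.80842e+02 -2.11798e+02 -5.00000e-03] 216.2
stand ('top',) [ 5.07579e+02 -8.46300e+00 -1.20000e-01  4.44500e+00] 227.3
stand ('scene',) [ 5.10627e+02 -1.20650e+01 -1.19000e-01  6.05100e+00] 181.4
stand ('top', 'scene') [ 5.09678e+02 -9.14600e+00 -1.20000e-01  4.14900e+00] 196.7
frame ('top',) [ 4.94443e+02  2.26649e+02 -1.92000e-01 -2.50600e+01  2.63370e+01] 215.1
frame ('scene',) [ 4.96969e+02  2.26734e+02 -1.91000e-01 -2.36020e+01  2.52640e+01] 172.5
frame ('top', 'scene') [ 4.90755e+02  2.27694e+02 -1.87000e-01 -2.49280e+01  2.61650e+01] 188.1
knob top [ 499.71067474 -212.97620662] scene [ 502.51265637 -210.19513788  158.        ]
real	7m0.106s
user	6m58.912s
sys	0m0.472s
```

View pics/fit.png

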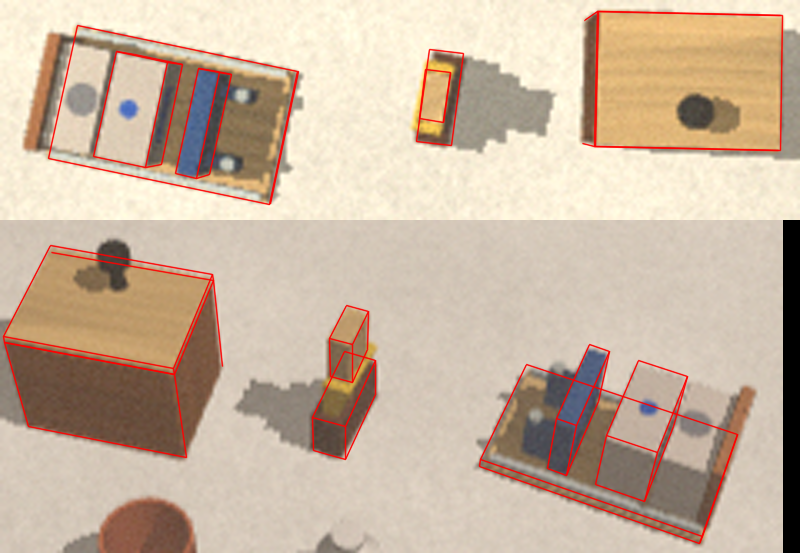

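The overlay matches well: hinge (580,-212), knob about (501,-211.5), stand (509.5,-9.5) with yaw -0.12, frame (495,226.7) with yaw -0.19. The stop face is at local y of about -24.5. The open gap is about 26, so about 30 shut. One spacer leaves about 20 for the wedge, and two would leave about 10, which is too little. So I need one spacer.

```bash
cat > go.py <<'E'
"""python3 go.py x,y,z,yaw ... : deltas in tool axes/units, call by call (from measured pose)"""
import sys,numpy as np
from cell import bot
o=bot.observe();p=np.r_[o["ee_pos"],o["ee_rot"][2]]
print("t",round(o["time_s"],2),"pose",np.round(p,3),"F",np.round(o["wrist_force"],1),"gap",round(o["finger_gap"],1),"ff",round(o["finger_force"],1))
for a in sys.argv[1:]:
    q=np.array([float(v) for v in a.split(",")]);D=q-p;c,s=np.cos(p[3]),np.sin(p[3])
    print(a,"dx %.3f dy %.3f dz %.3f twist %.3f"%((c*D[0]+s*D[1])/120,(s*D[0]-c*D[1])/120,-D[2]/120,-D[3]/(np.pi/2)));p=q
E
python3 go.py 275,-410,240,-0.02 390,-310,240,-0.02 501,-211.5,240,-0.02 501,-211.5,140,-0.02
```

```text
t 0.1 pose [ 1.85266e+02 -4.90830e+02  2.26123e+02  3.61000e-01] F [-0.5  0.8  0.6] gap 91.9 ff 0.0
275,-410,240,-0.02 dx 0.937 dy -0.366 dz -0.116 twist 0.242
390,-310,240,-0.02 dx 0.941 dy -0.852 dz -0.000 twist -0.000
501,-211.5,240,-0.02 dx 0.908 dy -0.839 dz -0.000 twist -0.000
501,-211.5,140,-0.02 dx 0.000 dy -0.000 dz 0.833 twist -0.000
```

Emit:
{"fn": "servo_tool", "kwargs": {"moves": [{"jaw": 0.3, "dx": 0.937, "dy": -0.366, "dz": -0.116, "twist": 0.242}, {"jaw": 0.3, "dx": 0.937, "dy": -0.366, "dz": -0.116, "twist": 0.242}, {"jaw": 0.3, "dx": 0.937, "dy": -0.366, "dz": -0.116, "twist": 0.242}, {"jaw": 0.3, "dx": 0.937, "dy": -0.366, "dz": -0.116, "twist": 0.242}, {"jaw": 0.3, "dx": 0.937, "dy": -0.366, "dz": -0.116, "twist": 0.242}]}}

```text
time_s: 0.52
ee_pos: [276.6, -408.7, 240.9]
ee_rot: [-3.141, -0.0, -0.017]
wrist_force: [-0.3, 0.2, 0.1]
finger_gap: 63.5
finger_force: 0.0
```

Emit:
{"fn": "servo_tool", "kwargs": {"moves": [{"jaw": 0.3, "dx": 0.94, "dy": -0.85}, {"jaw": 0.3, "dx": 0.94, "dy": -0.85}, {"jaw": 0.3, "dx": 0.94, "dy": -0.85}, {"jaw": 0.3, "dx": 0.94, "dy": -0.85}, {"jaw": 0.3, "dx": 0.94, "dy": -0.85}]}}

```text
validation failed for argument at $.mo...
```

Emit:
{"fn": "servo_tool", "kwargs": {"moves": [{"jaw": 0.3, "dx": 0.908, "dy": -0.839}, {"jaw": 0.3, "dx": 0.908, "dy": -0.839}, {"jaw": 0.3, "dx": 0.908, "dy": -0.839}, {"jaw": 0.3, "dx": 0.908, "dy": -0.839}, {"jaw": 0.3, "dx": 0.908, "dy": -0.839}]}}

```text
validation failed for argument at $.mo...
```

Emit:
{"fn": "servo_tool", "kwargs": {"moves": [{"jaw": 0.3, "dx": 0.94, "dy": -0.85, "dz": 0, "twist": 0}, {"jaw": 0.3, "dx": 0.94, "dy": -0.85, "dz": 0, "twist": 0}, {"jaw": 0.3, "dx": 0.94, "dy": -0.85, "dz": 0, "twist": 0}, {"jaw": 0.3, "dx": 0.94, "dy": -0.85, "dz": 0, "twist": 0}, {"jaw": 0.3, "dx": 0.94, "dy": -0.85, "dz": 0, "twist": 0}]}}

```text
time_s: 0.93
ee_pos: [392.2, -308.3, 240.2]
ee_rot: [-3.14, -0.001, -0.014]
wrist_force: [0.0, 0.5, -0.2]
finger_gap: 59.8
finger_force: 0.0
```

Emit:
{"fn": "servo_tool", "kwargs": {"moves": [{"jaw": 0.3, "dx": 0.9, "dy": -0.835, "dz": 0, "twist": 0}, {"jaw": 0.3, "dx": 0.9, "dy": -0.835, "dz": 0, "twist": 0}, {"jaw": 0.3, "dx": 0.9, "dy": -0.835, "dz": 0, "twist": 0}, {"jaw": 0.3, "dx": 0.9, "dy": -0.835, "dz": 0, "twist": 0}, {"jaw": 0.3, "dx": 0.9, "dy": -0.835, "dz": 0, "twist": 0}]}}

```text
time_s: 1.35
ee_pos: [501.9, -210.8, 239.9]
ee_rot: [-3.141, -0.0, -0.015]
wrist_force: [-0.0, 0.4, -0.5]
finger_gap: 59.7
finger_force: 0.0
```

Emit:
{"fn": "servo_tool", "kwargs": {"moves": [{"jaw": 0.3, "dx": 0, "dy": 0, "dz": 0.25, "twist": 0}, {"jaw": 0.3, "dx": 0, "dy": 0, "dz": 0.5, "twist": 0}, {"jaw": 0.3, "dx": 0, "dy": 0, "dz": 0.7, "twist": 0}, {"jaw": 0.3, "dx": 0, "dy": 0, "dz": 0.83, "twist": 0}, {"jaw": 0.3, "dx": 0, "dy": 0, "dz": 0.83, "twist": 0}]}}

```text
time_s: 1.77
ee_pos: [496.8, -213.1, 137.2]
ee_rot: [-3.138, 0.007, -0.02]
wrist_force: [-0.9, -0.1, 0.4]
finger_gap: 59.8
finger_force: 0.0
```

Emit:
{"fn": "servo_tool", "kwargs": {"moves": [{"jaw": -0.8, "dx": 0.0, "dy": 0, "dz": 0, "twist": 0}, {"jaw": -0.8, "dx": 0, "dy": 0, "dz": 0, "twist": 0}, {"jaw": -0.8, "dx": 0, "dy": 0, "dz": 0, "twist": 0}, {"jaw": -0.8, "dx": 0, "dy": 0, "dz": 0, "twist": 0}, {"jaw": -0.8, "dx": 0, "dy": 0, "dz": 0, "twist": 0}], "force": 15}}

```text
time_s: 2.18
ee_pos: [500.1, -212.7, 142.0]
ee_rot: [3.141, -0.002, -0.019]
wrist_force: [0.0, 9.6, 2.7]
finger_gap: 31.1
finger_force: 5.3
```

```bash
python3 go.py && python3 -c "
import numpy as np
p=(-80,43)
for t in (0,.25,.5,.75,1.,1.2,1.4,1.55,1.7,1.8):
  print(t,np.round([(-80*np.cos(t)+43*np.sin(t)+80)/120,-(80*np.sin(t)+43*np.cos(t)-43)/120],3))"
```

```text
t 2.18 pose [ 5.00062e+02 -2.12712e+02  1.42018e+02 -1.90000e-02] F [0.  9.6 2.7] gap 31.1 ff 5.3
0 [ 0. -0.]
0.25 [ 0.109 -0.154]
0.5 [ 0.253 -0.276]
0.75 [ 0.423 -0.358]
1.0 [ 0.608 -0.396]
1.2 [ 0.759 -0.393]
1.4 [ 0.906 -0.36 ]
1.55 [ 1.011 -0.316]
1.7 [ 1.108 -0.257]
1.8 [ 1.167 -0.209]
```

Emit:
{"fn": "servo_tool", "kwargs": {"moves": [{"jaw": -0.9, "dx": 0.0, "dy": -0.012, "dz": 0, "twist": 0}, {"jaw": -0.9, "dx": 0, "dy": -0.012, "dz": 0, "twist": 0}, {"jaw": -0.9, "dx": 0, "dy": -0.012, "dz": 0, "twist": 0}, {"jaw": -0.9, "dx": 0, "dy": -0.012, "dz": 0, "twist": 0}], "force": 15}}

```text
time_s: 2.52
ee_pos: [500.1, -210.8, 141.9]
ee_rot: [3.141, -0.001, -0.019]
wrist_force: [1.0, 3.2, 5.6]
finger_gap: 27.0
finger_force: 15.0
```

Emit:
{"fn": "servo_tool", "kwargs": {"moves": [{"jaw": -0.9, "dx": 0.048, "dy": 0, "dz": -0.077, "twist": 0}, {"jaw": -0.9, "dx": 0.109, "dy": 0, "dz": -0.154, "twist": 0}, {"jaw": -0.9, "dx": 0.175, "dy": 0, "dz": -0.217, "twist": 0}, {"jaw": -0.9, "dx": 0.253, "dy": 0, "dz": -0.276, "twist": 0}, {"jaw": -0.9, "dx": 0.253, "dy": 0, "dz": -0.276, "twist": 0}]}}

```text
time_s: 2.93
ee_pos: [531.1, -211.5, 175.3]
ee_rot: [3.141, -0.001, -0.019]
wrist_force: [-4.2, 1.8, 5.5]
finger_gap: 27.0
finger_force: 15.0
```

Emit:
{"fn": "servo_tool", "kwargs": {"moves": [{"jaw": -0.9, "dx": 0.079, "dy": 0, "dz": -0.045, "twist": 0}, {"jaw": -0.9, "dx": 0.17, "dy": 0, "dz": -0.082, "twist": 0}, {"jaw": -0.9, "dx": 0.258, "dy": 0, "dz": -0.106, "twist": 0}, {"jaw": -0.9, "dx": 0.355, "dy": 0, "dz": -0.12, "twist": 0}]}}

```text
time_s: 3.27
ee_pos: [572.5, -212.4, 189.0]
ee_rot: [3.141, 0.0, -0.019]
wrist_force: [-1.3, 2.0, 1.4]
finger_gap: 27.0
finger_force: 15.0
```

Emit:
{"fn": "servo_tool", "kwargs": {"moves": [{"jaw": -0.9, "dx": 0.076, "dy": 0, "dz": -0.002, "twist": 0}, {"jaw": -0.9, "dx": 0.151, "dy": 0, "dz": 0.003, "twist": 0}, {"jaw": -0.9, "dx": 0.226, "dy": 0, "dz": 0.016, "twist": 0}, {"jaw": -0.9, "dx": 0.298, "dy": 0, "dz": 0.036, "twist": 0}]}}

```text
time_s: 3.6
ee_pos: [609.1, -213.3, 184.7]
ee_rot: [3.141, -0.001, -0.019]
wrist_force: [-0.7, 1.2, 4.1]
finger_gap: 27.4
finger_force: 15.0
```

Emit:
{"fn": "servo_tool", "kwargs": {"moves": [{"jaw": -0.9, "dx": 0.05, "dy": 0, "dz": 0.02, "twist": 0}, {"jaw": -0.9, "dx": 0.105, "dy": 0, "dz": 0.044, "twist": 0}, {"jaw": -0.9, "dx": 0.155, "dy": 0, "dz": 0.073, "twist": 0}, {"jaw": -0.9, "dx": 0.202, "dy": 0, "dz": 0.103, "twist": 0}, {"jaw": -0.9, "dx": 0.202, "dy": 0, "dz": 0.103, "twist": 0}]}}

```text
time_s: 4.02
ee_pos: [634.4, -213.9, 171.4]
ee_rot: [3.141, -0.002, -0.019]
wrist_force: [4.0, 0.9, 4.3]
finger_gap: 27.0
finger_force: 15.0
```

Emit:
{"fn": "servo_tool", "kwargs": {"moves": [{"jaw": 0.6, "dx": 0, "dy": 0, "dz": 0, "twist": 0}, {"jaw": 0.6, "dx": 0, "dy": 0, "dz": 0, "twist": 0}, {"jaw": 0.6, "dx": 0, "dy": 0, "dz": 0, "twist": 0}, {"jaw": 0.6, "dx": 0, "dy": 0, "dz": 0, "twist": 0}, {"jaw": 0.6, "dx": 0, "dy": 0, "dz": 0, "twist": 0}]}}

```text
time_s: 4.43
ee_pos: [632.3, -213.8, 171.4]
ee_rot: [-3.141, 0.001, -0.02]
wrist_force: [0.9, -0.9, 0.7]
finger_gap: 55.6
finger_force: 0.1
```

Emit:
{"fn": "servo_tool", "kwargs": {"moves": [{"jaw": 0.6, "dx": 0, "dy": 0, "dz": -0.3, "twist": 0}, {"jaw": 0.6, "dx": 0, "dy": 0, "dz": -0.6, "twist": 0}, {"jaw": 0.6, "dx": 0, "dy": 0, "dz": -0.9, "twist": 0}, {"jaw": 0.6, "dx": 0, "dy": 0, "dz": -1, "twist": 0}, {"jaw": 0.6, "dx": 0, "dy": 0, "dz": -1, "twist": 0}]}}

```text
time_s: 4.85
ee_pos: [633.8, -214.3, 296.8]
ee_rot: [3.138, -0.008, -0.019]
wrist_force: [0.2, -0.0, -0.2]
finger_gap: 72.9
finger_force: 0.0
```

Emit:
{"fn": "servo_tool", "kwargs": {"moves": [{"jaw": 0.6, "dx": -1, "dy": 0, "dz": 0, "twist": 0}, {"jaw": 0.6, "dx": -1, "dy": 0, "dz": 0, "twist": 0}, {"jaw": 0.6, "dx": -1, "dy": 0, "dz": 0, "twist": 0}, {"jaw": 0.6, "dx": -1, "dy": 0, "dz": 0, "twist": 0}]}}

```text
time_s: 5.18
ee_pos: [505.7, -209.8, 289.5]
ee_rot: [-3.138, 0.009, -0.021]
wrist_force: [1.9, -0.4, -0.3]
finger_gap: 73.3
finger_force: 0.0
```

Emit:
{"fn": "servo_tool", "kwargs": {"moves": [{"jaw": 0.6, "dx": -1, "dy": 0, "dz": 0, "twist": 0}, {"jaw": 0.6, "dx": -1, "dy": 0, "dz": 0, "twist": 0}, {"jaw": 0.6, "dx": -1, "dy": 0, "dz": 0, "twist": 0}, {"jaw": 0.6, "dx": -1, "dy": 0, "dz": 0, "twist": 0}]}}

```text
time_s: 5.52
ee_pos: [387.1, -207.6, 290.6]
ee_rot: [-3.14, 0.005, -0.021]
wrist_force: [1.7, 0.3, -0.1]
finger_gap: 73.6
finger_force: 0.0
```

```bash
python3 go.py
python3 - <<'E'
from h import *; from cell import viewer; import pickle
d={n:viewer.snapshot(n) for n in ("top","scene")};pickle.dump(d,open("d1.pkl","wb"))
both(d,"pics/c1.png",(340,180,110,75,4),(190,120,120,100,3))
E
```

```text
t 5.52 pose [ 3.87145e+02 -2.07550e+02  2.90565e+02 -2.10000e-02] F [ 1.7  0.3 -0.1] gap 73.6 ff 0.0
(600, 440, 3)
```

View pics/c1.png

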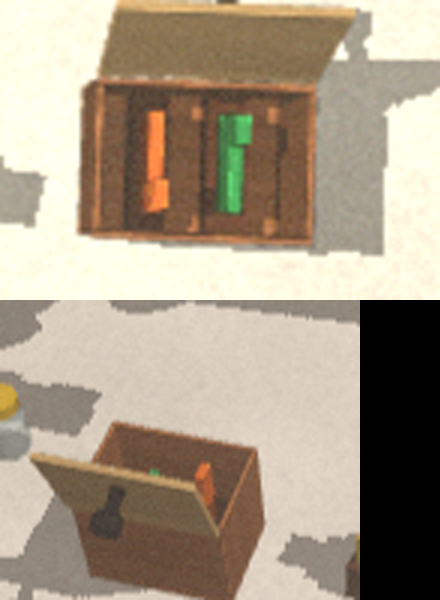

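The lid is open with its edge back. The orange spacer is in the +y slot, with its tab at the near end (crop px about (157,195)). The green one is in the -y slot. I'll take orange (a), whose tab is away from the lid, and fit it quickly.

```bash
cat > fit2.py <<'E'
import pickle; from h import *
from scipy.optimize import differential_evolution as DE
s=pickle.load(open("d1.pkl","rb"))["top"];G=grad(s)
f=lambda p:box(p,-35,35,-5,5,60,75)[4:]+box(p,-33,-13,-5,5,75,103)
r=DE(lambda p:-score(s,G,f(p)),[(515,535),(-195,-172),(-.1,.1)],seed=1,maxiter=18,popsize=10,polish=False)
print(np.round(r.x,3),-r.fun)
for y in (-190,-187,-185,-183,-181,-179,-176): print(y,round(score(s,G,f([r.x[0],y,r.x[2]])),1))
I=crop(s,340,180,110,75,4);draw(I,s,f(r.x),340,180,4,(255,0,0));cv2.imwrite("pics/f2.png",cv2.resize(I[60:260,60:260],None,fx=3,fy=3))
q=r.x;print("tab",q[:2]+R2(q[2])@[-23,0])
E
time python3 fit2.py
```

```text
[ 5.25102e+02 -1.84566e+02 -5.50000e-02] 230.59631046997484
-190 151.6
-187 214.1
-185 230.5
-183 226.0
-181 195.8
-179 153.1
-176 129.9
tab [ 502.13747825 -183.29347564]
real	0m3.106s
user	0m3.545s
sys	0m0.207s
```

View pics/f2.png

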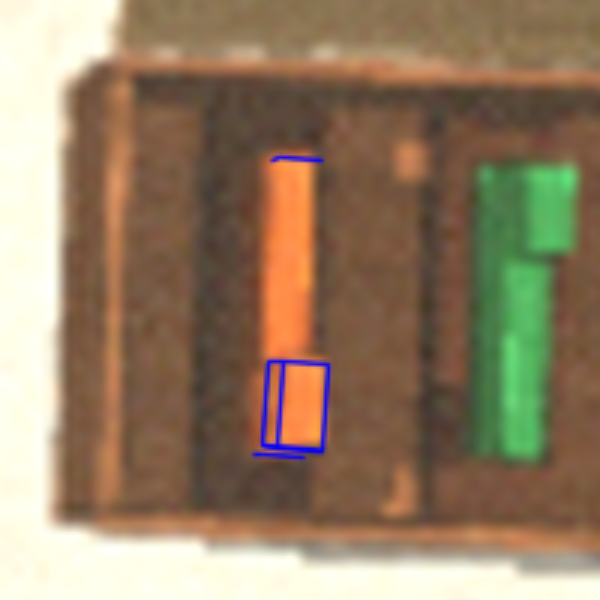

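The fit sits on the orange spacer: tab at (502,-183), yaw about -0.03, which agrees with the slot at +28 mm.

```bash
python3 go.py 502,-183.3,190,-0.03 502,-183.3,110,-0.03 502,-183.3,80,-0.03
```

```text
t 5.62 pose [ 3.91795e+02 -2.08920e+02  2.91523e+02 -2.10000e-02] F [ 0.7 -0.1  0.6] gap 73.3 ff 0.0
502,-183.3,190,-0.03 dx 0.914 dy -0.233 dz 0.846 twist 0.006
502,-183.3,110,-0.03 dx 0.000 dy -0.000 dz 0.667 twist -0.000
502,-183.3,80,-0.03 dx 0.000 dy -0.000 dz 0.250 twist -0.000
```

Emit:
{"fn": "servo_tool", "kwargs": {"moves": [{"jaw": -0.26, "dx": 0.3, "dy": -0.08, "dz": 0, "twist": 0.006}, {"jaw": -0.26, "dx": 0.6, "dy": -0.15, "dz": 0.25, "twist": 0.006}, {"jaw": -0.26, "dx": 0.8, "dy": -0.2, "dz": 0.5, "twist": 0.006}, {"jaw": -0.26, "dx": 0.914, "dy": -0.233, "dz": 0.75, "twist": 0.006}, {"jaw": -0.26, "dx": 0.914, "dy": -0.233, "dz": 0.846, "twist": 0.006}]}}

```text
time_s: 6.03
ee_pos: [504.6, -181.0, 184.4]
ee_rot: [-3.138, 0.006, -0.026]
wrist_force: [-2.1, 0.7, -1.1]
finger_gap: 44.4
finger_force: 0.0
```

Emit:
{"fn": "servo_tool", "kwargs": {"moves": [{"jaw": -0.26, "dx": 0, "dy": 0, "dz": 0, "twist": 0}, {"jaw": -0.26, "dx": 0, "dy": 0, "dz": 0, "twist": 0}, {"jaw": -0.26, "dx": 0, "dy": 0, "dz": 0, "twist": 0}, {"jaw": -0.26, "dx": 0, "dy": 0, "dz": 0, "twist": 0}]}}

```text
time_s: 6.37
ee_pos: [503.6, -183.7, 191.8]
ee_rot: [3.14, -0.003, -0.029]
wrist_force: [1.1, 0.7, 0.1]
finger_gap: 33.7
finger_force: 0.0
```

```bash
python3 go.py 502,-183.3,110,-0.03 502,-183.3,80,-0.03
```

```text
t 6.37 pose [ 5.03632e+02 -1.83742e+02  1.91814e+02 -2.90000e-02] F [1.1 0.7 0.1] gap 33.7 ff 0.0
502,-183.3,110,-0.03 dx -0.014 dy -0.003 dz 0.682 twist 0.001
502,-183.3,80,-0.03 dx 0.000 dy -0.000 dz 0.250 twist -0.000
```

Emit:
{"fn": "servo_tool", "kwargs": {"moves": [{"jaw": -0.26, "dx": -0.01, "dy": 0, "dz": 0.2, "twist": 0}, {"jaw": -0.26, "dx": -0.01, "dy": 0, "dz": 0.4, "twist": 0}, {"jaw": -0.26, "dx": -0.01, "dy": 0, "dz": 0.55, "twist": 0}, {"jaw": -0.26, "dx": -0.01, "dy": 0, "dz": 0.65, "twist": 0}, {"jaw": -0.26, "dx": -0.01, "dy": 0, "dz": 0.7, "twist": 0}]}}

```text
time_s: 6.78
ee_pos: [501.4, -183.4, 106.1]
ee_rot: [3.142, -0.0, -0.029]
wrist_force: [0.5, 0.6, -0.4]
finger_gap: 33.8
finger_force: 0.0
```

Emit:
{"fn": "servo_tool", "kwargs": {"moves": [{"jaw": -0.26, "dx": 0, "dy": 0, "dz": 0.1, "twist": 0}, {"jaw": -0.26, "dx": 0, "dy": 0, "dz": 0.18, "twist": 0}, {"jaw": -0.26, "dx": 0, "dy": 0, "dz": 0.23, "twist": 0}, {"jaw": -0.26, "dx": 0, "dy": 0, "dz": 0.23, "twist": 0}]}}

```text
time_s: 7.12
ee_pos: [501.4, -183.1, 78.3]
ee_rot: [-3.141, 0.001, -0.029]
wrist_force: [-0.4, -0.1, 0.1]
finger_gap: 33.7
finger_force: 0.0
```

Emit:
{"fn": "servo_tool", "kwargs": {"moves": [{"jaw": -0.9, "dx": 0, "dy": 0, "dz": 0, "twist": 0}, {"jaw": -0.9, "dx": 0, "dy": 0, "dz": 0, "twist": 0}, {"jaw": -0.9, "dx": 0, "dy": 0, "dz": 0, "twist": 0}, {"jaw": -0.9, "dx": 0, "dy": 0, "dz": 0, "twist": 0}, {"jaw": -0.9, "dx": 0, "dy": 0, "dz": 0, "twist": 0}], "force": 20}}

```text
time_s: 7.53
ee_pos: [502.0, -183.3, 79.3]
ee_rot: [3.141, -0.001, -0.029]
wrist_force: [-0.3, 0.3, 1.1]
finger_gap: 9.8
finger_force: 20.0
```

```bash
python3 go.py
```

```text
t 7.53 pose [ 5.02017e+02 -1.83347e+02  7.92540e+01 -2.90000e-02] F [-0.3  0.3  1.1] gap 9.8 ff 20.0
```

Emit:
{"fn": "servo_tool", "kwargs": {"moves": [{"jaw": -0.9, "dx": 0, "dy": 0, "dz": -0.15, "twist": 0}, {"jaw": -0.9, "dx": 0, "dy": 0, "dz": -0.35, "twist": 0}, {"jaw": -0.9, "dx": 0, "dy": 0, "dz": -0.6, "twist": 0}, {"jaw": -0.9, "dx": 0, "dy": 0, "dz": -0.85, "twist": 0}, {"jaw": -0.9, "dx": 0, "dy": 0, "dz": -1, "twist": 0}], "force": 30}}

```text
time_s: 7.95
ee_pos: [502.5, -183.5, 202.0]
ee_rot: [3.14, -0.004, -0.029]
wrist_force: [0.8, 0.2, -0.0]
finger_gap: 10.0
finger_force: 30.0
```

Emit:
{"fn": "servo_tool", "kwargs": {"moves": [{"jaw": -0.9, "dx": 0, "dy": 0, "dz": -0.25, "twist": 0}, {"jaw": -0.9, "dx": 0, "dy": 0, "dz": -0.3, "twist": 0}, {"jaw": -0.9, "dx": 0, "dy": 0, "dz": -0.3, "twist": 0}]}}

```text
time_s: 8.2
ee_pos: [502.7, -183.6, 237.0]
ee_rot: [3.139, -0.005, -0.029]
wrist_force: [-0.4, -0.1, -2.0]
finger_gap: 9.8
finger_force: 30.0
```

```bash
python3 go.py 494,-80,235,-0.08  485,30,235,-0.12 477,125,235,-0.16 469.2,214.1,200,-0.19  469.2,214.1,160,-0.19
```

```text
t 8.2 pose [ 5.02724e+02 -1.83628e+02  2.37036e+02 -2.90000e-02] F [-0.4 -0.1 -2. ] gap 9.8 ff 30.0
494,-80,235,-0.08 dx -0.097 dy -0.861 dz 0.017 twist 0.033
485,30,235,-0.12 dx -0.148 dy -0.908 dz -0.000 twist 0.025
477,125,235,-0.16 dx -0.161 dy -0.778 dz -0.000 twist 0.025
469.2,214.1,200,-0.19 dx -0.182 dy -0.723 dz 0.292 twist 0.019
469.2,214.1,160,-0.19 dx 0.000 dy -0.000 dz 0.333 twist -0.000
```

Emit:
{"fn": "servo_tool", "kwargs": {"moves": [{"jaw": -0.9, "dx": -0.02, "dy": -0.2, "dz": 0, "twist": 0.01}, {"jaw": -0.9, "dx": -0.05, "dy": -0.45, "dz": 0, "twist": 0.02}, {"jaw": -0.9, "dx": -0.08, "dy": -0.7, "dz": 0, "twist": 0.03}, {"jaw": -0.9, "dx": -0.097, "dy": -0.861, "dz": 0, "twist": 0.033}]}}

```text
time_s: 8.53
ee_pos: [491.7, -77.2, 232.9]
ee_rot: [-3.14, 0.003, -0.081]
wrist_force: [0.2, -0.5, -0.3]
finger_gap: 9.9
finger_force: 30.0
```

Emit:
{"fn": "servo_tool", "kwargs": {"moves": [{"jaw": -0.9, "dx": -0.04, "dy": -0.25, "dz": 0, "twist": 0.01}, {"jaw": -0.9, "dx": -0.08, "dy": -0.5, "dz": 0, "twist": 0.02}, {"jaw": -0.9, "dx": -0.12, "dy": -0.75, "dz": 0, "twist": 0.025}, {"jaw": -0.9, "dx": -0.148, "dy": -0.908, "dz": 0, "twist": 0.025}]}}

```text
time_s: 8.87
ee_pos: [482.8, 33.0, 233.0]
ee_rot: [-3.141, 0.003, -0.119]
wrist_force: [0.2, -0.7, -0.7]
finger_gap: 10.0
finger_force: 30.0
```

Emit:
{"fn": "servo_tool", "kwargs": {"moves": [{"jaw": -0.9, "dx": -0.05, "dy": -0.25, "dz": 0, "twist": 0.01}, {"jaw": -0.9, "dx": -0.1, "dy": -0.5, "dz": 0, "twist": 0.02}, {"jaw": -0.9, "dx": -0.14, "dy": -0.7, "dz": 0, "twist": 0.025}, {"jaw": -0.9, "dx": -0.161, "dy": -0.778, "dz": 0, "twist": 0.025}]}}

```text
time_s: 9.2
ee_pos: [474.8, 128.1, 233.1]
ee_rot: [-3.142, 0.003, -0.157]
wrist_force: [-0.0, 1.1, -0.4]
finger_gap: 9.5
finger_force: 30.0
```

Emit:
{"fn": "servo_tool", "kwargs": {"moves": [{"jaw": -0.9, "dx": -0.05, "dy": -0.22, "dz": 0, "twist": 0.01}, {"jaw": -0.9, "dx": -0.1, "dy": -0.45, "dz": 0.05, "twist": 0.019}, {"jaw": -0.9, "dx": -0.15, "dy": -0.65, "dz": 0.15, "twist": 0.019}, {"jaw": -0.9, "dx": -0.182, "dy": -0.723, "dz": 0.25, "twist": 0.019}, {"jaw": -0.9, "dx": -0.182, "dy": -0.723, "dz": 0.292, "twist": 0.019}]}}

```text
time_s: 9.62
ee_pos: [466.6, 215.7, 196.9]
ee_rot: [3.14, 0.004, -0.186]
wrist_force: [-0.2, -0.8, -1.4]
finger_gap: 9.9
finger_force: 30.0
```

Emit:
{"fn": "servo_tool", "kwargs": {"moves": [{"jaw": -0.9, "dx": 0, "dy": 0, "dz": 0.1, "twist": 0}, {"jaw": -0.9, "dx": 0, "dy": 0, "dz": 0.2, "twist": 0}, {"jaw": -0.9, "dx": 0, "dy": 0, "dz": 0.2, "twist": 0}, {"jaw": -0.9, "dx": 0, "dy": 0, "dz": 0.2, "twist": 0}]}}

```text
time_s: 9.95
ee_pos: [468.1, 213.4, 175.0]
ee_rot: [3.14, 0.002, -0.19]
wrist_force: [0.3, 0.2, 0.7]
finger_gap: 9.9
finger_force: 30.0
```

```bash
python3 go.py 469.2,214.1,153,-0.19 469.2,214.1,88,-0.19
python3 - <<'E'
from h import *; from cell import viewer; import pickle
d={n:viewer.snapshot(n) for n in ("top","scene")};pickle.dump(d,open("d2.pkl","wb"))
both(d,"pics/c2.png",(185,196,100,66,4),(335,160,120,90,4))
E
```

```text
t 9.95 pose [ 4.68057e+02  2.13448e+02  1.74989e+02 -1.90000e-01] F [0.3 0.2 0.7] gap 9.9 ff 30.0
469.2,214.1,153,-0.19 dx 0.008 dy -0.007 dz 0.183 twist 0.000
469.2,214.1,88,-0.19 dx 0.000 dy -0.000 dz 0.542 twist -0.000
(624, 480, 3)
```

View pics/c2.png

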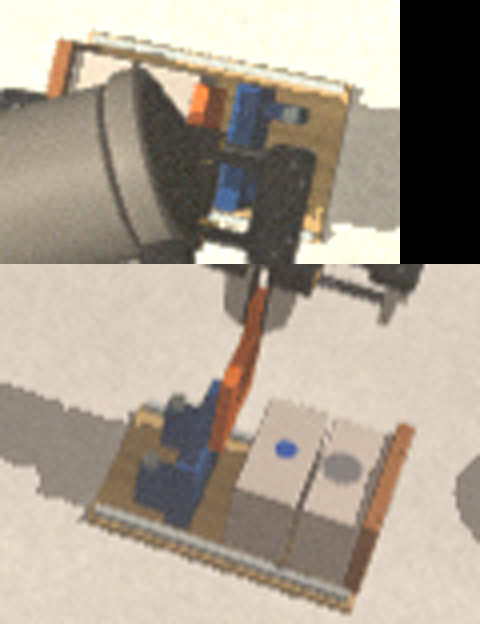

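Run:
```python
import pickle; from h import *
s=pickle.load(open("d2.pkl","rb"))["scene"]
print(ray(s,390.5,206.5,100.7))
f=lambda p:box(p,-35,35,-5,5,100.7,170.7); c=np.array([468.06,213.45])+R2(-.19)@[23,0]
G=grad(s)
print(c);e=[(t:=np.linspace(-8,8,17))][0]
print([ (k,round(score(s,G,f([c[0]+k*.189,c[1]+k*.98,-.19])))) for k in range(-6,7)])
print([ (k,round(score(s,G,f([c[0]+k,c[1]-k*.19,-.19])))) for k in range(-6,7)])
```

```text
[527.48238178 209.0262455  100.7       ]
[490.64609741 209.10624542]
[(-6, 122), (-5, 135), (-4, 154), (-3, 166), (-2, 174), (-1, 185), (0, 197), (1, 201), (2, 200), (3, 193), (4, 186), (5, 171), (6, 143)]
[(-6, 188), (-5, 188), (-4, 190), (-3, 192), (-2, 194), (-1, 195), (0, 197), (1, 197), (2, 197), (3, 196), (4, 195), (5, 193), (6, 191)]
```

Emit:
{"fn": "servo_tool", "kwargs": {"moves": [{"jaw": -0.9, "dx": 0.008, "dy": -0.012, "dz": 0, "twist": 0}, {"jaw": -0.9, "dx": 0.008, "dy": -0.012, "dz": 0.06, "twist": 0}, {"jaw": -0.9, "dx": 0.008, "dy": -0.012, "dz": 0.12, "twist": 0}, {"jaw": -0.9, "dx": 0.008, "dy": -0.012, "dz": 0.18, "twist": 0}, {"jaw": -0.9, "dx": 0.008, "dy": -0.012, "dz": 0.22, "twist": 0}]}}

```text
time_s: 10.47
ee_pos: [469.0, 215.7, 148.0]
ee_rot: [3.141, 0.001, -0.189]
wrist_force: [-0.3, 0.5, -0.4]
finger_gap: 9.6
finger_force: 30.0
```

```bash
python3 go.py 469.2,214.8,90,-0.19
```

```text
t 10.47 pose [ 4.68959e+02  2.15674e+02  1.47988e+02 -1.89000e-01] F [-0.3  0.5 -0.4] gap 9.6 ff 30.0
469.2,214.8,90,-0.19 dx 0.003 dy 0.007 dz 0.483 twist 0.001
```

No contact, with the foot 6 mm below the tops. Lowering on.

Emit:
{"fn": "servo_tool", "kwargs": {"moves": [{"jaw": -0.9, "dx": 0, "dy": 0.006, "dz": 0.1, "twist": 0}, {"jaw": -0.9, "dx": 0, "dy": 0.006, "dz": 0.22, "twist": 0}, {"jaw": -0.9, "dx": 0, "dy": 0.006, "dz": 0.34, "twist": 0}, {"jaw": -0.9, "dx": 0, "dy": 0.006, "dz": 0.44, "twist": 0}, {"jaw": -0.9, "dx": 0, "dy": 0.006, "dz": 0.483, "twist": 0}]}}

```text
time_s: 10.88
ee_pos: [468.3, 214.8, 89.3]
ee_rot: [3.14, 0.003, -0.189]
wrist_force: [-0.2, 0.5, -1.0]
finger_gap: 9.8
finger_force: 30.0
```

Emit:
{"fn": "servo_tool", "kwargs": {"moves": [{"jaw": -0.9, "dx": 0, "dy": 0, "dz": 0.015, "twist": 0}, {"jaw": -0.9, "dx": 0, "dy": 0, "dz": 0.03, "twist": 0}, {"jaw": -0.9, "dx": 0, "dy": 0, "dz": 0.045, "twist": 0}, {"jaw": -0.9, "dx": 0, "dy": 0, "dz": 0.045, "twist": 0}]}}

```text
time_s: 11.22
ee_pos: [469.6, 215.2, 86.2]
ee_rot: [-3.141, -0.001, -0.189]
wrist_force: [-0.4, 0.3, -1.2]
finger_gap: 9.9
finger_force: 30.0
```

Emit:
{"fn": "servo_tool", "kwargs": {"moves": [{"jaw": -0.9, "dx": 0, "dy": 0, "dz": 0.01, "twist": 0}, {"jaw": -0.9, "dx": 0, "dy": 0, "dz": 0.015, "twist": 0}, {"jaw": -0.9, "dx": 0, "dy": 0, "dz": 0.015, "twist": 0}, {"jaw": -0.9, "dx": 0, "dy": 0, "dz": 0.015, "twist": 0}]}}

```text
time_s: 11.55
ee_pos: [469.5, 215.1, 84.3]
ee_rot: [-3.142, -0.0, -0.189]
wrist_force: [-0.2, -0.9, 0.3]
finger_gap: 9.8
finger_force: 30.0
```

Emit:
{"fn": "servo_tool", "kwargs": {"moves": [{"jaw": -0.9, "dx": 0, "dy": 0, "dz": 0.008, "twist": 0}, {"jaw": -0.9, "dx": 0, "dy": 0, "dz": 0.008, "twist": 0}, {"jaw": -0.9, "dx": 0, "dy": 0, "dz": 0.008, "twist": 0}]}}

```text
time_s: 11.8
ee_pos: [469.5, 215.3, 84.2]
ee_rot: [-3.141, -0.001, -0.189]
wrist_force: [-3.7, -0.4, 8.6]
finger_gap: 9.9
finger_force: 30.0
```

Emit:
{"fn": "servo_tool", "kwargs": {"moves": [{"jaw": -0.9, "dx": 0, "dy": 0.008, "dz": 0, "twist": 0}, {"jaw": -0.9, "dx": 0, "dy": 0.015, "dz": 0, "twist": 0}, {"jaw": -0.9, "dx": 0, "dy": 0.015, "dz": 0, "twist": 0}]}}

```text
time_s: 12.05
ee_pos: [469.7, 213.9, 84.2]
ee_rot: [-3.14, -0.002, -0.189]
wrist_force: [-1.9, 0.7, 6.3]
finger_gap: 9.4
finger_force: 30.0
```

Emit:
{"fn": "servo_tool", "kwargs": {"moves": [{"jaw": -0.2, "dx": 0, "dy": 0, "dz": -0.01, "twist": 0}, {"jaw": -0.2, "dx": 0, "dy": 0, "dz": -0.01, "twist": 0}, {"jaw": -0.2, "dx": 0, "dy": 0, "dz": -0.01, "twist": 0}, {"jaw": -0.2, "dx": 0, "dy": 0, "dz": -0.01, "twist": 0}, {"jaw": -0.2, "dx": 0, "dy": 0, "dz": -0.01, "twist": 0}]}}

```text
time_s: 12.47
ee_pos: [469.0, 213.3, 84.2]
ee_rot: [3.141, 0.0, -0.189]
wrist_force: [-0.1, 0.5, -0.6]
finger_gap: 35.5
finger_force: 0.0
```

Emit:
{"fn": "servo_tool", "kwargs": {"moves": [{"jaw": -0.2, "dx": 0, "dy": 0, "dz": -0.1, "twist": 0}, {"jaw": -0.2, "dx": 0, "dy": 0, "dz": -0.3, "twist": 0}, {"jaw": -0.2, "dx": 0, "dy": 0, "dz": -0.6, "twist": 0}, {"jaw": -0.2, "dx": 0, "dy": 0, "dz": -0.9, "twist": 0}, {"jaw": -0.2, "dx": 0, "dy": 0, "dz": -1, "twist": 0}]}}

```text
time_s: 12.88
ee_pos: [471.0, 213.9, 209.3]
ee_rot: [-3.138, -0.007, -0.189]
wrist_force: [1.1, 0.2, 0.4]
finger_gap: 36.7
finger_force: 0.0
```

```bash
cat > fit3.py <<'E'
import pickle; from h import *
from scipy.optimize import differential_evolution as DE
d=pickle.load(open("d0.pkl","rb"));G={n:grad(d[n]) for n in d}
f=lambda p:box(p,-20,20,-10,10,84,133)
c=np.array([509.5,-9.5])+R2(-.12)@[0,4.5]
for V in (("top",),("scene",),("top","scene")):
    r=DE(lambda p:-sum(score(d[v],G[v],f(p)) for v in V),[(c[0]-8,c[0]+8),(c[1]-9,c[1]+9),(-.22,-.02)],seed=1,maxiter=18,popsize=10,polish=False)
    print(V,np.round(r.x,3),-r.fun/len(V))
E
python3 fit3.py; python3 go.py
```

```text
('top',) [ 5.1603e+02 -6.1430e+00 -2.1500e-01] 223.14084394440232
('scene',) [ 5.11716e+02 -5.95400e+00 -1.82000e-01] 192.95401629648129
('top', 'scene') [ 5.13709e+02 -6.12200e+00 -1.86000e-01] 199.8338036192765
t 12.88 pose [ 4.70951e+02  2.13941e+02  2.09263e+02 -1.89000e-01] F [1.1 0.2 0.4] gap 36.7 ff 0.0
```

```bash
python3 go.py 490,110,210,-0.18 510,10,205,-0.18 512,-6,205,-0.18 512,-6,101,-0.18
```

```text
t 12.88 pose [ 4.70951e+02  2.13941e+02  2.09263e+02 -1.89000e-01] F [1.1 0.2 0.4] gap 36.7 ff 0.0
490,110,210,-0.18 dx 0.319 dy 0.821 dz -0.006 twist -0.006
510,10,205,-0.18 dx 0.313 dy 0.790 dz 0.042 twist -0.000
512,-6,205,-0.18 dx 0.040 dy 0.128 dz -0.000 twist -0.000
512,-6,101,-0.18 dx 0.000 dy -0.000 dz 0.867 twist -0.000
```

Emit:
{"fn": "servo_tool", "kwargs": {"moves": [{"jaw": 0.1, "dx": 0.1, "dy": 0.25, "dz": 0, "twist": -0.006}, {"jaw": 0.1, "dx": 0.2, "dy": 0.5, "dz": 0, "twist": -0.006}, {"jaw": 0.1, "dx": 0.29, "dy": 0.75, "dz": 0, "twist": -0.006}, {"jaw": 0.1, "dx": 0.319, "dy": 0.821, "dz": 0, "twist": -0.006}]}}

```text
time_s: 13.22
ee_pos: [488.6, 106.1, 204.4]
ee_rot: [3.14, -0.001, -0.182]
wrist_force: [0.5, 0.2, -0.3]
finger_gap: 50.0
finger_force: 0.0
```

Emit:
{"fn": "servo_tool", "kwargs": {"moves": [{"jaw": 0.1, "dx": 0.1, "dy": 0.25, "dz": 0, "twist": 0}, {"jaw": 0.1, "dx": 0.2, "dy": 0.5, "dz": 0, "twist": 0}, {"jaw": 0.1, "dx": 0.3, "dy": 0.75, "dz": 0, "twist": 0}, {"jaw": 0.1, "dx": 0.345, "dy": 0.89, "dz": 0, "twist": 0}, {"jaw": 0.1, "dx": 0.353, "dy": 0.918, "dz": 0, "twist": 0}]}}

```text
time_s: 13.63
ee_pos: [510.5, -9.2, 204.1]
ee_rot: [3.141, 0.0, -0.183]
wrist_force: [0.0, 0.3, -0.4]
finger_gap: 50.4
finger_force: 0.0
```

Emit:
{"fn": "servo_tool", "kwargs": {"moves": [{"jaw": 0.1, "dx": 0, "dy": 0, "dz": 0, "twist": 0}, {"jaw": 0.1, "dx": 0, "dy": 0, "dz": 0, "twist": 0}, {"jaw": 0.1, "dx": 0, "dy": 0, "dz": 0, "twist": 0}]}}

```text
time_s: 13.88
ee_pos: [509.9, -5.3, 204.3]
ee_rot: [-3.141, 0.0, -0.178]
wrist_force: [-0.2, 0.4, 0.2]
finger_gap: 50.4
finger_force: 0.0
```

```bash
python3 go.py 512,-6,140,-0.18 512,-6,101,-0.18
cat > fit4.py <<'E'
from h import *; from cell import viewer; import pickle
from scipy.optimize import differential_evolution as DE
d={n:viewer.snapshot(n) for n in ("top","scene")};pickle.dump(d,open("d3.pkl","wb"))
G={n:grad(d[n]) for n in d}
f=lambda p:box(p,-35,35,-5,5,70,80)[8:]+box(p,-33,-13,-5,5,80,108)
for V in (("top",),("scene",),("top","scene")):
    r=DE(lambda p:-sum(score(d[v],G[v],f(p)) for v in V),[(482,502),(200,220),(-.28,-.1)],seed=1,maxiter=18,popsize=10,polish=False)
    print(V,np.round(r.x,3),-r.fun/len(V))
both(d,"pics/c3.png",(185,196,150,66,4),(295,160,150,80,4))
E
python3 fit4.py
```

```text
t 13.88 pose [ 5.09917e+02 -5.29600e+00  2.04333e+02 -1.78000e-01] F [-0.2  0.4  0.2] gap 50.4 ff 0.0
512,-6,140,-0.18 dx 0.018 dy 0.003 dz 0.536 twist 0.001
512,-6,101,-0.18 dx 0.000 dy -0.000 dz 0.325 twist -0.000
('top',) [ 4.93045e+02  2.12514e+02 -1.13000e-01] 216.72990374523275
('scene',) [ 4.96076e+02  2.10320e+02 -1.59000e-01] 223.73297609050047
('top', 'scene') [ 4.93714e+02  2.10793e+02 -1.66000e-01] 213.82321646037553
(584, 600, 3)
```

View pics/c3.png

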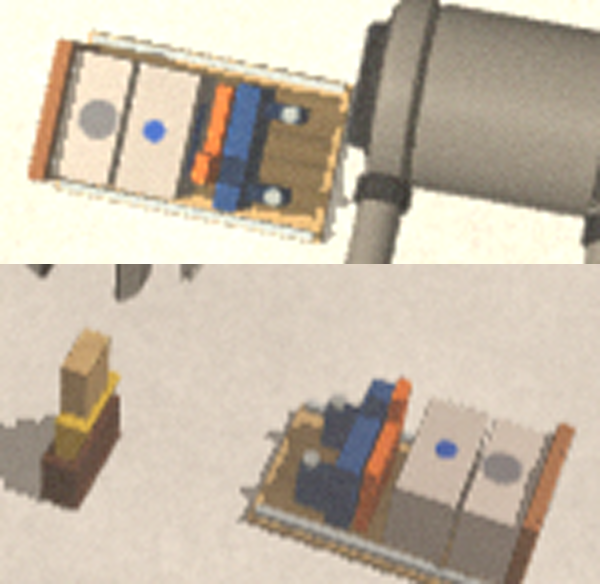

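The spacer stands upright beside the stop (top crop (215,135)), and there is clear room to the mould. The wedge is still in its stand. Grasping it now.

Emit:
{"fn": "servo_tool", "kwargs": {"moves": [{"jaw": 0.1, "dx": 0.018, "dy": 0.003, "dz": 0.15, "twist": 0}, {"jaw": 0.1, "dx": 0.018, "dy": 0.003, "dz": 0.35, "twist": 0}, {"jaw": 0.1, "dx": 0.018, "dy": 0.003, "dz": 0.55, "twist": 0}, {"jaw": 0.1, "dx": 0.018, "dy": 0.003, "dz": 0.75, "twist": 0}, {"jaw": 0.1, "dx": 0.018, "dy": 0.003, "dz": 0.85, "twist": 0}]}}

```text
time_s: 14.4
ee_pos: [510.7, -6.1, 99.9]
ee_rot: [3.142, 0.004, -0.178]
wrist_force: [-0.6, 0.4, -0.1]
finger_gap: 50.3
finger_force: 0.0
```

Emit:
{"fn": "servo_tool", "kwargs": {"moves": [{"jaw": -0.7, "dx": 0, "dy": 0, "dz": 0.005, "twist": 0}, {"jaw": -0.7, "dx": 0, "dy": 0, "dz": 0.005, "twist": 0}, {"jaw": -0.7, "dx": 0, "dy": 0, "dz": 0.005, "twist": 0}, {"jaw": -0.7, "dx": 0, "dy": 0, "dz": 0.005, "twist": 0}, {"jaw": -0.7, "dx": 0, "dy": 0, "dz": 0.005, "twist": 0}], "force": 10}}

```text
time_s: 14.82
ee_pos: [512.9, -7.2, 102.9]
ee_rot: [3.142, -0.002, -0.179]
wrist_force: [-0.2, -0.9, -1.1]
finger_gap: 22.0
finger_force: 0.0
```

```bash
python3 go.py
```

```text
t 14.82 pose [ 5.12926e+02 -7.22900e+00  1.02931e+02 -1.79000e-01] F [-0.2 -0.9 -1.1] gap 22.0 ff 0.0
```

Emit:
{"fn": "servo_tool", "kwargs": {"moves": [{"jaw": -0.9, "dx": 0, "dy": 0, "dz": 0, "twist": 0}, {"jaw": -0.9, "dx": 0, "dy": 0, "dz": 0, "twist": 0}, {"jaw": -0.9, "dx": 0, "dy": 0, "dz": 0, "twist": 0}, {"jaw": -0.9, "dx": 0, "dy": 0, "dz": 0, "twist": 0}], "force": 15}}

```text
time_s: 15.15
ee_pos: [512.9, -7.3, 102.8]
ee_rot: [-3.141, -0.002, -0.18]
wrist_force: [-1.0, 0.0, 6.9]
finger_gap: 19.3
finger_force: 14.9
```

Emit:
{"fn": "servo_tool", "kwargs": {"moves": [{"jaw": -0.9, "dx": 0, "dy": 0, "dz": 0, "twist": 0}, {"jaw": -0.9, "dx": 0, "dy": 0, "dz": 0, "twist": 0}, {"jaw": -0.9, "dx": 0, "dy": 0, "dz": 0, "twist": 0}], "force": 60}}

```text
time_s: 15.4
ee_pos: [512.8, -7.3, 102.8]
ee_rot: [-3.141, -0.002, -0.18]
wrist_force: [0.0, 1.3, 6.6]
finger_gap: 19.6
finger_force: 59.9
```

```bash
python3 go.py
```

```text
t 15.4 pose [ 5.12842e+02 -7.30900e+00  1.02814e+02 -1.80000e-01] F [0.  1.3 6.6] gap 19.6 ff 59.9
```

Emit:
{"fn": "servo_tool", "kwargs": {"moves": [{"jaw": -0.9, "dx": 0, "dy": 0, "dz": -0.1, "twist": 0}, {"jaw": -0.9, "dx": 0, "dy": 0, "dz": -0.25, "twist": 0}, {"jaw": -0.9, "dx": 0, "dy": 0, "dz": -0.45, "twist": 0}, {"jaw": -0.9, "dx": 0, "dy": 0, "dz": -0.7, "twist": 0}, {"jaw": -0.9, "dx": 0, "dy": 0, "dz": -0.9, "twist": 0}]}}

```text
time_s: 15.82
ee_pos: [512.1, -7.3, 211.5]
ee_rot: [3.141, -0.0, -0.18]
wrist_force: [0.9, 0.2, -1.2]
finger_gap: 19.5
finger_force: 59.9
```

Emit:
{"fn": "servo_tool", "kwargs": {"moves": [{"jaw": -0.9, "dx": 0, "dy": 0, "dz": -0.05, "twist": 0}, {"jaw": -0.9, "dx": 0, "dy": 0, "dz": -0.05, "twist": 0}]}}

```text
time_s: 15.98
ee_pos: [513.0, -7.5, 217.3]
ee_rot: [3.142, -0.004, -0.18]
wrist_force: [-0.2, 0.2, -2.2]
finger_gap: 19.1
finger_force: 59.9
```

```bash
python3 go.py 505,105,216,-0.185 495,210,216,-0.19
```

```text
t 15.98 pose [ 5.13032e+02 -7.45200e+00  2.17317e+02 -1.80000e-01] F [-0.2  0.2 -2.2] gap 19.1 ff 59.9
505,105,216,-0.185 dx -0.233 dy -0.910 dz 0.011 twist 0.003
495,210,216,-0.19 dx -0.243 dy -0.845 dz -0.000 twist 0.003
```

Emit:
{"fn": "servo_tool", "kwargs": {"moves": [{"jaw": -0.9, "dx": -0.05, "dy": -0.2, "dz": 0, "twist": 0.003}, {"jaw": -0.9, "dx": -0.11, "dy": -0.45, "dz": 0, "twist": 0.003}, {"jaw": -0.9, "dx": -0.18, "dy": -0.7, "dz": 0, "twist": 0.003}, {"jaw": -0.9, "dx": -0.233, "dy": -0.91, "dz": 0, "twist": 0.003}]}}

```text
time_s: 16.32
ee_pos: [502.8, 106.6, 213.5]
ee_rot: [3.141, 0.004, -0.185]
wrist_force: [0.9, 0.5, -0.4]
finger_gap: 19.8
finger_force: 59.9
```

Emit:
{"fn": "servo_tool", "kwargs": {"moves": [{"jaw": -0.9, "dx": -0.07, "dy": -0.25, "dz": 0, "twist": 0.003}, {"jaw": -0.9, "dx": -0.14, "dy": -0.5, "dz": 0, "twist": 0.003}, {"jaw": -0.9, "dx": -0.2, "dy": -0.7, "dz": 0, "twist": 0.003}, {"jaw": -0.9, "dx": -0.24, "dy": -0.82, "dz": 0, "twist": 0.003}, {"jaw": -0.9, "dx": -0.25, "dy": -0.87, "dz": 0, "twist": 0.003}]}}

```text
time_s: 16.73
ee_pos: [492.2, 215.2, 213.4]
ee_rot: [3.14, 0.004, -0.187]
wrist_force: [-0.3, 0.8, -1.8]
finger_gap: 19.5
finger_force: 59.9
```

Emit:
{"fn": "servo_tool", "kwargs": {"moves": [{"jaw": -0.9, "dx": 0, "dy": -0.05, "dz": 0, "twist": 0}, {"jaw": -0.9, "dx": 0, "dy": -0.09, "dz": 0, "twist": 0}, {"jaw": -0.9, "dx": 0, "dy": -0.09, "dz": 0, "twist": 0}, {"jaw": -0.9, "dx": 0, "dy": -0.09, "dz": 0, "twist": 0}]}}

```text
time_s: 17.07
ee_pos: [496.1, 223.2, 215.4]
ee_rot: [3.141, 0.0, -0.19]
wrist_force: [0.5, -1.1, -1.1]
finger_gap: 20.0
finger_force: 59.9
```

```bash
python3 go.py 494.9,226.2,185,-0.19 494.9,226.2,168,-0.19
```

```text
t 17.07 pose [ 4.96063e+02  2.23191e+02  2.15369e+02 -1.90000e-01] F [ 0.5 -1.1 -1.1] gap 20.0 ff 59.9
494.9,226.2,185,-0.19 dx -0.014 dy -0.023 dz 0.253 twist 0.000
494.9,226.2,168,-0.19 dx 0.000 dy -0.000 dz 0.142 twist -0.000
```

Emit:
{"fn": "servo_tool", "kwargs": {"moves": [{"jaw": -0.9, "dx": -0.014, "dy": -0.023, "dz": 0.1, "twist": 0}, {"jaw": -0.9, "dx": -0.014, "dy": -0.023, "dz": 0.2, "twist": 0}, {"jaw": -0.9, "dx": -0.014, "dy": -0.023, "dz": 0.25, "twist": 0}, {"jaw": -0.9, "dx": -0.014, "dy": -0.023, "dz": 0.25, "twist": 0}, {"jaw": -0.9, "dx": -0.014, "dy": -0.023, "dz": 0.25, "twist": 0}]}}

```text
time_s: 17.48
ee_pos: [494.9, 226.4, 185.8]
ee_rot: [3.141, 0.0, -0.19]
wrist_force: [-1.0, 1.1, -1.9]
finger_gap: 19.7
finger_force: 59.9
```

```bash
python3 go.py 494.9,226.2,170,-0.19 494.9,226.2,150,-0.19
python3 - <<'E'
from h import *; from cell import viewer; import pickle
d={n:viewer.snapshot(n) for n in ("top","scene")};pickle.dump(d,open("d4.pkl","wb"))
both(d,"pics/c4.png",(200,200,75,50,4),(350,155,95,80,5))
E
```

```text
t 17.48 pose [ 4.94878e+02  2.26367e+02  1.85821e+02 -1.90000e-01] F [-1.   1.1 -1.9] gap 19.7 ff 59.9
494.9,226.2,170,-0.19 dx 0.000 dy 0.001 dz 0.132 twist 0.000
494.9,226.2,150,-0.19 dx 0.000 dy -0.000 dz 0.167 twist -0.000
(600, 475, 3)
```

View pics/c4.png

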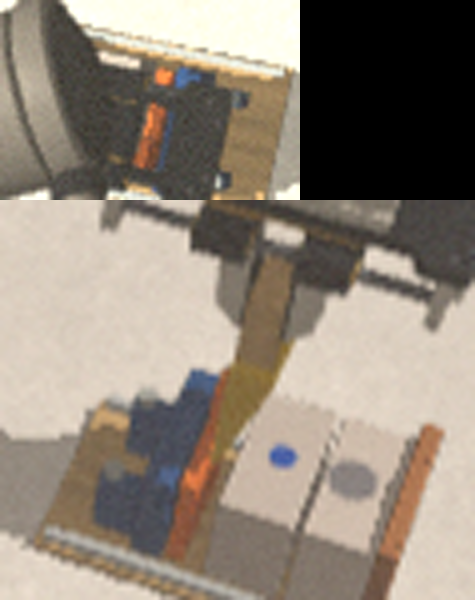

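The wedge hangs upright with its slope to the mould and its tip (scene crop (228,452)) over the slot between spacer and mould. Descending with force checks.

Emit:
{"fn": "servo_tool", "kwargs": {"moves": [{"jaw": -0.9, "dx": 0, "dy": 0, "dz": 0.04, "twist": 0}, {"jaw": -0.9, "dx": 0, "dy": 0, "dz": 0.08, "twist": 0}, {"jaw": -0.9, "dx": 0, "dy": 0, "dz": 0.12, "twist": 0}, {"jaw": -0.9, "dx": 0, "dy": 0, "dz": 0.16, "twist": 0}, {"jaw": -0.9, "dx": 0, "dy": 0, "dz": 0.16, "twist": 0}]}}

```text
time_s: 18.0
ee_pos: [494.0, 226.8, 165.2]
ee_rot: [3.14, 0.002, -0.189]
wrist_force: [-0.6, -0.1, -0.6]
finger_gap: 19.7
finger_force: 59.9
```

Emit:
{"fn": "servo_tool", "kwargs": {"moves": [{"jaw": -0.9, "dx": 0, "dy": 0, "dz": 0.03, "twist": 0}, {"jaw": -0.9, "dx": 0, "dy": 0, "dz": 0.06, "twist": 0}, {"jaw": -0.9, "dx": 0, "dy": 0, "dz": 0.09, "twist": 0}, {"jaw": -0.9, "dx": 0, "dy": 0, "dz": 0.12, "twist": 0}, {"jaw": -0.9, "dx": 0, "dy": 0, "dz": 0.12, "twist": 0}]}}

```text
time_s: 18.42
ee_pos: [494.3, 226.8, 151.3]
ee_rot: [3.141, 0.001, -0.189]
wrist_force: [0.5, -1.2, -1.2]
finger_gap: 19.5
finger_force: 59.9
```

Emit:
{"fn": "servo_tool", "kwargs": {"moves": [{"jaw": -0.9, "dx": 0, "dy": 0.01, "dz": 0.02, "twist": 0}, {"jaw": -0.9, "dx": 0, "dy": 0.018, "dz": 0.04, "twist": 0}, {"jaw": -0.9, "dx": 0, "dy": 0.018, "dz": 0.06, "twist": 0}, {"jaw": -0.9, "dx": 0, "dy": 0.018, "dz": 0.06, "twist": 0}, {"jaw": -0.9, "dx": 0, "dy": 0.018, "dz": 0.06, "twist": 0}]}}

```text
time_s: 18.83
ee_pos: [494.3, 224.8, 144.9]
ee_rot: [3.141, 0.0, -0.189]
wrist_force: [-0.2, 0.3, -0.1]
finger_gap: 19.7
finger_force: 59.9
```

Emit:
{"fn": "servo_tool", "kwargs": {"moves": [{"jaw": -0.9, "dx": 0, "dy": 0.008, "dz": 0, "twist": 0}, {"jaw": -0.9, "dx": 0, "dy": 0.014, "dz": 0, "twist": 0}, {"jaw": -0.9, "dx": 0, "dy": 0.014, "dz": 0, "twist": 0}, {"jaw": -0.9, "dx": 0, "dy": 0.014, "dz": 0, "twist": 0}]}}

```text
time_s: 19.17
ee_pos: [494.1, 223.1, 145.1]
ee_rot: [-3.142, -0.0, -0.189]
wrist_force: [0.4, -0.1, -1.0]
finger_gap: 19.5
finger_force: 59.9
```

Emit:
{"fn": "servo_tool", "kwargs": {"moves": [{"jaw": -0.9, "dx": 0, "dy": 0.006, "dz": 0, "twist": 0}, {"jaw": -0.9, "dx": 0, "dy": 0.01, "dz": 0, "twist": 0}, {"jaw": -0.9, "dx": 0, "dy": 0.01, "dz": 0, "twist": 0}, {"jaw": -0.9, "dx": 0, "dy": 0.01, "dz": 0, "twist": 0}]}}

```text
time_s: 19.5
ee_pos: [493.8, 222.1, 145.0]
ee_rot: [-3.141, -0.0, -0.189]
wrist_force: [-0.8, 1.2, -0.7]
finger_gap: 19.9
finger_force: 59.9
```

Emit:
{"fn": "servo_tool", "kwargs": {"moves": [{"jaw": -0.9, "dx": 0, "dy": 0.006, "dz": 0, "twist": 0}, {"jaw": -0.9, "dx": 0, "dy": 0.01, "dz": 0, "twist": 0}, {"jaw": -0.9, "dx": 0, "dy": 0.01, "dz": 0, "twist": 0}, {"jaw": -0.9, "dx": 0, "dy": 0.01, "dz": 0, "twist": 0}]}}

```text
time_s: 19.83
ee_pos: [493.7, 221.6, 145.1]
ee_rot: [-3.14, -0.0, -0.189]
wrist_force: [0.7, 4.9, -2.1]
finger_gap: 19.5
finger_force: 60.0
```

Emit:
{"fn": "servo_tool", "kwargs": {"moves": [{"jaw": -0.9, "dx": 0, "dy": 0, "dz": 0.03, "twist": 0}, {"jaw": -0.9, "dx": 0, "dy": 0, "dz": 0.06, "twist": 0}, {"jaw": -0.9, "dx": 0, "dy": 0, "dz": 0.09, "twist": 0}, {"jaw": -0.9, "dx": 0, "dy": 0, "dz": 0.09, "twist": 0}]}}

```text
time_s: 20.17
ee_pos: [494.2, 221.5, 133.9]
ee_rot: [-3.14, -0.001, -0.189]
wrist_force: [2.8, 6.0, -1.8]
finger_gap: 20.0
finger_force: 60.0
```

Emit:
{"fn": "servo_tool", "kwargs": {"moves": [{"jaw": -0.9, "dx": 0, "dy": 0, "dz": 0.02, "twist": 0}, {"jaw": -0.9, "dx": 0, "dy": 0, "dz": 0.04, "twist": 0}, {"jaw": -0.9, "dx": 0, "dy": 0, "dz": 0.04, "twist": 0}]}}

```text
time_s: 20.42
ee_pos: [494.4, 221.6, 129.6]
ee_rot: [-3.14, -0.002, -0.189]
wrist_force: [3.4, 6.1, 0.2]
finger_gap: 19.4
finger_force: 60.0
```

Emit:
{"fn": "servo_tool", "kwargs": {"moves": [{"jaw": -0.9, "dx": 0, "dy": 0, "dz": 0.02, "twist": 0}, {"jaw": -0.9, "dx": 0, "dy": 0, "dz": 0.04, "twist": 0}, {"jaw": -0.9, "dx": 0, "dy": 0, "dz": 0.04, "twist": 0}]}}

```text
time_s: 20.67
ee_pos: [494.7, 221.5, 125.1]
ee_rot: [-3.14, -0.003, -0.189]
wrist_force: [2.7, 6.5, 1.7]
finger_gap: 19.6
finger_force: 60.0
```

Emit:
{"fn": "servo_tool", "kwargs": {"moves": [{"jaw": -0.9, "dx": 0, "dy": 0, "dz": 0.02, "twist": 0}, {"jaw": -0.9, "dx": 0, "dy": 0, "dz": 0.03, "twist": 0}, {"jaw": -0.9, "dx": 0, "dy": 0, "dz": 0.03, "twist": 0}]}}

```text
time_s: 20.92
ee_pos: [494.8, 221.5, 121.7]
ee_rot: [-3.14, -0.003, -0.189]
wrist_force: [2.3, 5.7, 3.1]
finger_gap: 19.9
finger_force: 60.0
```

Emit:
{"fn": "servo_tool", "kwargs": {"moves": [{"jaw": -0.9, "dx": 0, "dy": 0, "dz": 0.01, "twist": 0}, {"jaw": -0.9, "dx": 0, "dy": 0, "dz": 0.02, "twist": 0}, {"jaw": -0.9, "dx": 0, "dy": 0, "dz": 0.02, "twist": 0}]}}

```text
time_s: 21.17
ee_pos: [494.8, 221.5, 119.4]
ee_rot: [-3.139, -0.003, -0.189]
wrist_force: [1.1, 4.9, 3.1]
finger_gap: 19.3
finger_force: 60.0
```

Emit:
{"fn": "servo_tool", "kwargs": {"moves": [{"jaw": -0.9, "dx": 0, "dy": 0, "dz": 0.01, "twist": 0}, {"jaw": -0.9, "dx": 0, "dy": 0, "dz": 0.02, "twist": 0}, {"jaw": -0.9, "dx": 0, "dy": 0, "dz": 0.02, "twist": 0}]}}

```text
time_s: 21.42
ee_pos: [494.9, 221.5, 117.1]
ee_rot: [-3.139, -0.003, -0.189]
wrist_force: [2.0, 5.6, 3.8]
finger_gap: 19.5
finger_force: 60.0
```

Emit:
{"fn": "servo_tool", "kwargs": {"moves": [{"jaw": -0.9, "dx": 0, "dy": 0, "dz": 0.008, "twist": 0}, {"jaw": -0.9, "dx": 0, "dy": 0, "dz": 0.015, "twist": 0}, {"jaw": -0.9, "dx": 0, "dy": 0, "dz": 0.015, "twist": 0}]}}

```text
time_s: 21.67
ee_pos: [495.0, 221.5, 116.1]
ee_rot: [-3.139, -0.004, -0.189]
wrist_force: [0.2, 4.2, 10.1]
finger_gap: 19.7
finger_force: 60.0
```

Emit:
{"fn": "servo_tool", "kwargs": {"moves": [{"jaw": -0.9, "dx": 0, "dy": 0, "dz": 0.008, "twist": 0}, {"jaw": -0.9, "dx": 0, "dy": 0, "dz": 0.015, "twist": 0}, {"jaw": -0.9, "dx": 0, "dy": 0, "dz": 0.015, "twist": 0}]}}

```text
time_s: 21.92
ee_pos: [495.3, 221.4, 115.5]
ee_rot: [-3.139, -0.005, -0.188]
wrist_force: [-3.2, 3.8, 19.0]
finger_gap: 20.1
finger_force: 60.0
```

Emit:
{"fn": "servo_tool", "kwargs": {"moves": [{"jaw": -0.9, "dx": 0, "dy": 0, "dz": 0.005, "twist": 0}, {"jaw": -0.9, "dx": 0, "dy": 0, "dz": 0.01, "twist": 0}, {"jaw": -0.9, "dx": 0, "dy": 0, "dz": 0.01, "twist": 0}, {"jaw": -0.9, "dx": 0, "dy": 0, "dz": 0.01, "twist": 0}, {"jaw": -0.9, "dx": 0, "dy": 0, "dz": 0.01, "twist": 0}]}}

```text
time_s: 22.33
ee_pos: [495.4, 221.4, 115.2]
ee_rot: [-3.139, -0.006, -0.188]
wrist_force: [-3.6, 1.9, 25.8]
finger_gap: 19.3
finger_force: 60.0
```

```bash
python3 go.py
python3 - <<'E'
from h import *; from cell import viewer; import pickle
d={n:viewer.snapshot(n) for n in ("top","scene")};pickle.dump(d,open("d5.pkl","wb"))
both(d,"pics/c5.png",(195,196,230,60,3),(210,140,240,100,3))
E
```

```text
t 22.33 pose [ 4.95360e+02  2.21436e+02  1.15181e+02 -1.88000e-01] F [-3.6  1.9 25.8] gap 19.3 ff 60.0
(480, 720, 3)
```

View pics/c5.png

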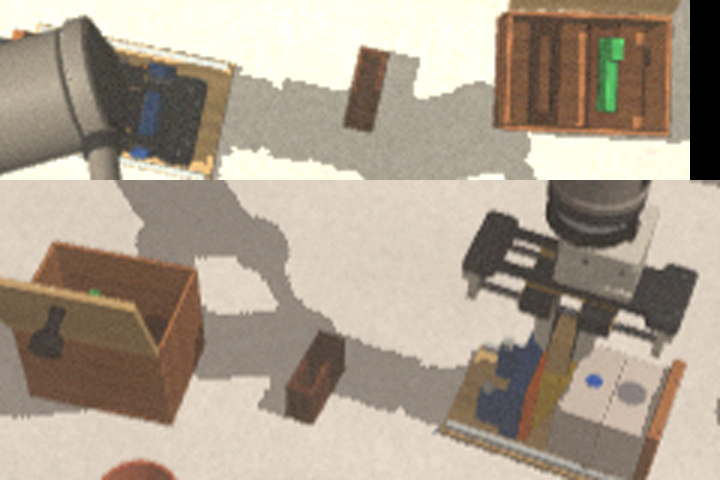

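The last picture shows the lid open, the green spacer in the case, and stop, spacer, wedge and mould packed together with a thin seam. I'll check the mould's shift from the blue dot, as a number.

Run:
```python
import pickle; from h import *
P=[]
for n in ("d0","d3","d4","d5"):
    s=pickle.load(open(n+".pkl","rb"))["scene"];c=s["color"].astype(float)
    x0,y0=395,175; w=c[y0:y0+35,x0:x0+25]
    b=np.clip(w[:,:,2]-w[:,:,0]-10,0,None); v,u=np.mgrid[0:35,0:25]
    m=(b*u).sum()/b.sum()+x0,(b*v).sum()/b.sum()+y0
    p=ray(s,*m,80); loc=R2(.19)@(p[:2]-[495,226.7]); print(n,np.round(m,2),np.round(loc,2))
```

```text
d0 [406.04 205.82] [-1.92 25.21]
d3 [406.   205.81] [-1.92 25.1 ]
d4 [406.04 205.8 ] [-2.01 25.19]
d5 [407.64 206.42] [-1.69 29.93]
```

```bash
python3 -c "
from cell import ticket
print(ticket.close_job())"
```

```text
the job is handed in; nothing more can be done
None
```

I handed the job in at about 22 s with the lid open, the orange spacer in the gap, the green spacer left in the case, and the wedge still gripped and pressed down with about 26 N; the mould's blue dot moved about 4.7 mm, so the 4 mm seam looks shut, but no verdict came back.

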